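Feel along the spring studs of the drill bit rack

ROBOT

A 6-joint arm with a two-finger parallel gripper is mounted at the origin on the work surface. World frame = base frame: x ahead of the robot, y to its left, z up, the work surface at z = 0. Lengths are in m, angles in rad, forces in N, time in s.
With the tool pointing down it reaches from about 0.3 to 0.75 m from the base axis. Payload 8.5 kg.
Tool frame: the origin (TCP) lies between the finger pads, 19 mm behind the fingertips; this is the grasp point; z points along the fingers, y is the line along which they close (so a half turn about z gives the same grasp; the last joint's range is limited). The gripper opens to 85 mm and grips with 20 to 120 N. Pads are 22 mm wide; open, the fingers measure 114 mm over their backs; the gripper's body (76 mm by 85 mm) begins 54 mm behind the grasp point. The pads swing forward as they close: fully open they stand 13 mm farther back than shut.
Start: joints at [0.955, 0.381, 1.297, -0, 1.464, -0.215], TCP at [0.215, 0.506, 0.25] pointing down, gripper open.
Joint ranges: [-3.11, 3.11], [-0.89, 2.33], [0.22, 2.48], [-1.42, 4.56], [0.17, 2.85], [-2.88, 2.88]. Speed limits (rad/s): [2.39, 2.39, 3.14, 3.14, 3.14, 3.14].

INTERFACE

Orientations are given as a unit quaternion [w, x, y, z].
In Python, from bench import bot, vision gives the robot as it stands.
- The arm moves only by the tool play_rows, never from a script. Its argument "steps" is a list of rows, each a list of 2 entries, a list of its own where there are three numbers: the shift along the tool's x, y, z in m, then the turn about the tool's z in degrees. In form: [[[x, y, z], twist], ...]. A call has 1 to 12 rows; each row is the pose to reach, as a shift and turn from the pose commanded when the call began, along the tool's axes at that moment; what a row does not reach only later rows make up. A row lasts 1/12 s, in which the tool goes at most 41.7 mm and 7.16 degrees, less where a joint would pass 70% of its speed; a pose out of reach is approached as far as the arm can. A call with a gripper value outside its range is refused whole. "grip" is the opening, from 0 (shut) to 1 (fully open), set as the call begins (left out, the last holds). The fingers move at their own pace and stop on an object; "newtons" is the grip in N (left out, the last holds). Time passes only in rows, so rows that repeat a pose let the fingers close. It gives the time, the measured TCP pose, the force, the opening and the grip force at its end, in the units of the state.
- bot.get_state(): the state, without advancing time (a new reading comes with each control period).
- vision.camera(name): name is "scene" or "top" or "wrist"; returns a dict with "image" (420x560x3 uint8, blue, green, red), "mtx" (3x3 intrinsics, pixels), "pose" (4x4, takes a point from camera to world coordinates). Camera axes: x right, y down, z forward; pixel columns grow to the right and rows downward; lengths in m; the calibration is good to about 2 mm. A picture is of the moment at which its call begins. There is no depth.
- bot.finish_job(): hands the job in; it is judged then, once.
The state is a dict: "time": time; "q": joint angles; "joint_velocities": joint speeds; "joint_torque": joint torques, N m; "tool_pos": TCP position; "tool_rot": TCP orientation; "contact_force": force on the tool from outside, world axes, zero at the start; "wrist_torque": the same for the moment, N m; "gripper_width": finger opening in m; "gripper_force": force on a finger pad.
Only numpy, scipy, OpenCV 4.12 (cv2) and the standard library are available. Lean on these libraries where they do the work, as an engineer would, in place of code of your own. Each camera call takes 0.05 s, during which the arm holds its last target. There are 200 camera calls.

TASK

Check the spring studs of the drill bit rack for sticking: run your fingertips along the arc of five domed studs near the rim in one low stroke, starting with the stud next to the stop peg, so that each dips and springs back in turn. Stay close to the rim between studs, stroke lightly without pressing any stud to the bottom, and pick up or disturb nothing. Finish with the hand clear.

Things in the scene. Friction and masses are not known exactly. Their poses are not given: they have to be found in the camera images.
- rack: round drill bit rack, fixed, cannot turn: aluminium disc 256 mm across, flat top 45 mm above the bench. Origin: centre of its underside, on the bench, z up. Eight fixed bits up to 42 mm high stand 40 mm from its centre. On a 100 mm radius circle sit five domed spring studs at -80, -40, 0, 40, 80 deg (about z, from its x axis, counter-clockwise seen from above) and a stop peg at -120 deg
- peg_top (a point): top centre of the fixed steel stop peg on the rack's rim, 12 mm thick, 15 mm high, flat-topped; its distance to stud 0 equals that between neighbouring studs; the rest of the rim is bare
- top0 (a point): crown of stud 0 (the first one, next to the stop peg) as it stands unpressed; the point stays there when the stud dips. The stud is a shallow steel dome 31 mm wide (20 mm sphere radius), 7.5 mm proud of the disc, with a thin black collar round it; at -80 deg
- stud0 (a joint): how far stud 0 is pressed down: 0 up, 0.0065 m bottomed. Its spring takes about 2 N to start and 6.5 N at the bottom, and lifts it again when let go
- top1 (a point): crown of stud 1 (second) as it stands unpressed; the point stays there when the stud dips. The stud is a shallow steel dome 31 mm wide (20 mm sphere radius), 7.5 mm proud of the disc, with a thin black collar round it; at -40 deg
- stud1 (a joint): how far stud 1 is pressed down: 0 up, 0.0065 m bottomed. Its spring takes about 2 N to start and 6.5 N at the bottom, and lifts it again when let go
- top2 (a point): crown of stud 2 (third) as it stands unpressed; the point stays there when the stud dips. The stud is a shallow steel dome 31 mm wide (20 mm sphere radius), 7.5 mm proud of the disc, with a thin black collar round it; at 0 deg
- stud2 (a joint): how far stud 2 is pressed down: 0 up, 0.0065 m bottomed. Its spring takes about 2 N to start and 6.5 N at the bottom, and lifts it again when let go
- top3 (a point): crown of stud 3 (fourth) as it stands unpressed; the point stays there when the stud dips. The stud is a shallow steel dome 31 mm wide (20 mm sphere radius), 7.5 mm proud of the disc, with a thin black collar round it; at 40 deg
- stud3 (a joint): how far stud 3 is pressed down: 0 up, 0.0065 m bottomed. Its spring takes about 2 N to start and 6.5 N at the bottom, and lifts it again when let go
- top4 (a point): crown of stud 4 (fifth and last) as it stands unpressed; the point stays there when the stud dips. The stud is a shallow steel dome 31 mm wide (20 mm sphere radius), 7.5 mm proud of the disc, with a thin black collar round it; at 80 deg
- stud4 (a joint): how far stud 4 is pressed down: 0 up, 0.0065 m bottomed. Its spring takes about 2 N to start and 6.5 N at the bottom, and lifts it again when let go
- gap0 (a point): point halfway along the arc between studs 0 and 1, 100 mm from the rack's axis, 7.5 mm above the disc (level with the crowns of the studs)
- gap1 (a point): point halfway along the arc between studs 1 and 2, 100 mm from the rack's axis, 7.5 mm above the disc (level with the crowns of the studs)
- gap2 (a point): point halfway along the arc between studs 2 and 3, 100 mm from the rack's axis, 7.5 mm above the disc (level with the crowns of the studs)
- gap3 (a point): point halfway along the arc between studs 3 and 4, 100 mm from the rack's axis, 7.5 mm above the disc (level with the crowns of the studs)
- punch: steel nail punch, 14 mm thick, 90 mm long, standing loose in the round socket (32 mm wide, 35 mm high) in the rack's middle (its top 94 mm above the disc); origin at its foot, z along it. Leave alone
- mallet: green rubber mallet lying loose on the bench left of the rack; head 64 mm thick and 100 mm long (along y) at x = +120 mm, wooden handle 30 mm thick to x = -165 mm; origin on the bench below the handle. Leave alone
- compass: steel drawing compass lying loose and flat on the bench between rack and mallet, about 190 by 70 mm, 14 mm high; origin under its hinge, legs toward its +x. Leave alone
- organizer: clear acrylic screw organizer with sliding lids, fixed, 200 x 120 x 47 mm (x, y, z), right of the rack; origin at the centre of its underside. Leave alone

How it is judged:
By the outcome, as a careful person would: the job done as asked, in the order asked, and still so for the second after the job is handed in, with the robot touching nothing.
It also fails if it takes over 51 s, if anything falls off the work surface, if the arm or the gripper's body presses on something with over 40 N, if the wrist force passes 120 N, or if a joint passes its speed limit or range.

## Working session

There is one attempt and no reset: what is moved stays moved. The work goes in short steps, Python scripts to look and compute and a tool call to move; the robot and the scene stay as the last step left them, time stands still between calls to the robot, and variables do not carry over. Pictures are saved under pics/ and viewed, at most 10 in all, crops included, and the job is handed in when it is done.

Besides the shell and the picture viewer there is one more tool, called by a JSON object that holds its "name" and its "arguments". play_rows: Moves the arm, as the interface text tells. Its arguments: {"type":"object","properties":{"steps":{"type":"array"},"grip":{"type":"number"},"newtons":{"type":"number"}},"required":["steps"]}

```bash
ls; mkdir -p pics; python3 - <<'E'
from bench import bot, vision
import cv2,pickle,numpy as np
np.set_printoptions(precision=4,suppress=True)
s=bot.get_state(); print(s['time'],s['tool_pos'],s['tool_rot'],s['gripper_width'],s['contact_force'])
d={n:vision.camera(n) for n in("scene","top")}
pickle.dump(d,open('c.pkl','wb'))
for n in d:
    print(n,d[n]['mtx'],d[n]['pose']); cv2.imwrite(f'pics/{n}1.png',d[n]['image'])
E
```

```text
pics
0.0 [0.2144 0.5062 0.2494] [-0.0003  0.199   0.98   -0.0007] 0.08539226780525509 [-0.6713  0.3906  0.4936]
scene [[397.1103   0.     277.7074]
 [  0.     397.1103 208.4997]
 [  0.       0.       1.    ]] [[ 0.0976  0.7824 -0.6151  1.1848]
 [ 0.9952 -0.0722  0.0661 -0.0464]
 [ 0.0073 -0.6186 -0.7857  0.8645]
 [ 0.      0.      0.      1.    ]]
top [[491.184    0.     281.6054]
 [  0.     491.184  212.1678]
 [  0.       0.       1.    ]] [[-0.0245 -0.9983  0.0526  0.4948]
 [-0.9997  0.0241 -0.0082  0.0105]
 [ 0.0069 -0.0527 -0.9986  1.4928]
 [ 0.      0.      0.      1.    ]]
```

View pics/top1.png

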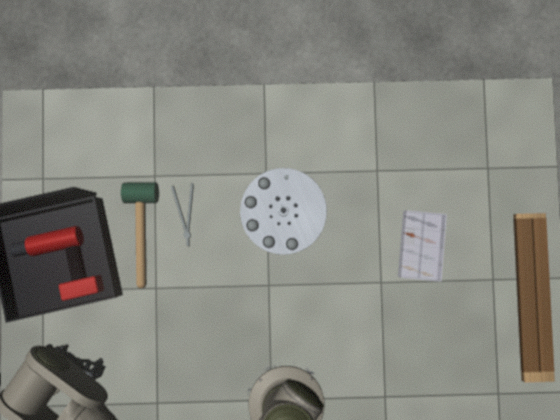

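View pics/scene1.png

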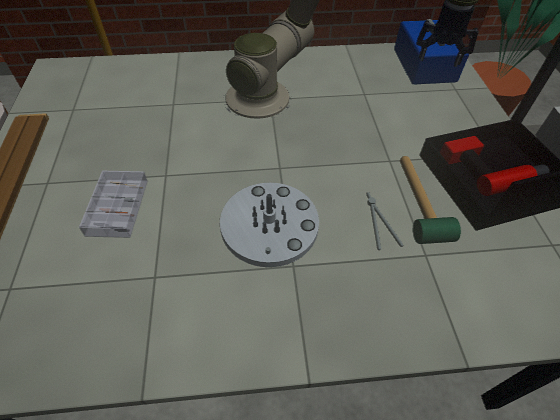

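The top view shows the rack at about (283,211) and the peg at (286,177). Studs 0 to 4 are at (264,183), (250,202), (252,225), (268,241) and (291,243). The order peg → left → near side is CCW, which matches the description. Next I'll measure these positions precisely.

```bash
cat > h.py <<'E'
import numpy as np, cv2
np.set_printoptions(precision=4,suppress=True)
def ray(c,uv,z):
    p=c['pose']; d=p[:3,:3]@np.linalg.inv(c['mtx'])@np.array([uv[0],uv[1],1.]); o=p[:3,3]
    return o+d*(z-o[2])/d[2]
def proj(c,P):
    q=np.linalg.inv(c['pose'])@np.append(P,1); u=c['mtx']@q[:3]; return u[:2]/u[2]
E
python3 - <<'E'
import pickle; from h import *
d=pickle.load(open('c.pkl','rb'))
guess={'top':[(286,177),(264,183),(250,202),(252,225),(268,241),(291,243)],'scene':[(268,250),(295,244),(307,226),(303,205),(284,192),(258,191)]}
ctr={'top':(283,211),'scene':(270,222)}
for n in d:
    c=d[n]; im=c['image']; g=cv2.cvtColor(im,cv2.COLOR_BGR2GRAY).astype(int)
    b=im[...,0].astype(int)-im[...,2]
    cx,cy=ctr[n]
    m=((b>8)&(g>110)).astype(np.uint8); m[:, :cx-60]=0;m[:,cx+60:]=0;m[:cy-55]=0;m[cy+55:]=0
    cs,_=cv2.findContours(m,cv2.RETR_EXTERNAL,cv2.CHAIN_APPROX_NONE)
    k=max(cs,key=cv2.contourArea); k=cv2.convexHull(k); pts=np.array([ray(c,p[0],.045)[:2] for p in k])
    A=np.c_[2*pts,np.ones(len(pts))]; s=np.linalg.lstsq(A,(pts**2).sum(1),rcond=None)[0]
    C=s[:2]; R=np.sqrt(s[2]+C@C); print(n,cv2.contourArea(k),'centre',C,'R',R)
    med=np.median(g[m>0])
    for i,(u,v) in enumerate(guess[n]):
        r=10 if i else 5
        w=np.clip(med-12-g[v-r:v+r+1,u-r:u+r+1],0,30).astype(float)
        l,lab,st,ce=cv2.connectedComponentsWithStats((w>0).astype(np.uint8)); j=1+np.argmax(st[1:,4])
        x,y,ww,hh,a=st[j]; uv=np.array([u-r+x+(ww-1)/2,v-r+y+(hh-1)/2])
        # collar ring lies on the disc plane
        P=ray(c,uv,.045 if i else .0525)[:2]; q=P-C
        print(i,uv,ww,hh,P,'r',np.hypot(*q),'ang',np.degrees(np.arctan2(q[1],q[0]))-(-120+40*i))
    big=cv2.resize(im[cy-60:cy+60,cx-80:cx+80],None,fx=5,fy=5,interpolation=cv2.INTER_CUBIC)
    cv2.imwrite(f'pics/{n}z.png',big)
E
```

```text
scene 6093.0 centre [ 0.5756 -0.003 ] R 0.12629690000791324
0 [267.5 250.5] 6 8 [ 0.6747 -0.015 ] r 0.09983522214328358 ang 113.0515623142769
1 [294. 244.] 15 13 [0.6574 0.0515] r 0.09825531105705874 ang 113.68579920503956
2 [307. 225.] 15 13 [0.6034 0.0915] r 0.09850382756074975 ang 113.6377914333598
3 [302.  204.5] 15 12 [0.5359 0.0879] r 0.09922154669856942 ang 113.64399904813166
4 [282.5 191. ] 14 11 [0.4842 0.0414] r 0.10161423893174003 ang 114.09069135122834
5 [257.5 191. ] 14 11 [ 0.478  -0.0263] r 0.10035581513730686 ang -246.5682628482334
top 5647.5 centre [ 0.5752 -0.0056] R 0.12578000995918778
0 [285.5 177. ] 6 7 [ 0.6741 -0.0154] r 0.09937130227084837 ang 114.35045719745162
1 [264. 183.] 15 15 [0.6587 0.0486] r 0.09951097553604425 ang 112.97684945351338
2 [250.5 201.5] 14 14 [0.6047 0.0897] r 0.09973984171929433 ang 112.77035660392829
3 [252. 225.] 15 15 [0.5352 0.0867] r 0.10059807705033122 ang 113.40948195518524
4 [268.5 241.5] 14 14 [0.4855 0.0392] r 0.10026845630236367 ang 113.43339347560001
5 [291.5 243.5] 14 14 [ 0.478  -0.0283] r 0.0998233137302809 ang -246.87761554888735
```

Both views agree: the rack centre is about (0.5754, -0.0043), yaw about 113.4°, and the radii come out at about 100 mm. I'll shut the gripper and move above the start point (between peg and stud 0), turning the tool axes parallel to the world's.

{"name": "play_rows", "arguments": {"steps": [[[-0.611,-0.269,0],-23],[[-0.611,-0.269,0],-23],[[-0.611,-0.269,0],-23],[[-0.611,-0.269,0],-23],[[-0.611,-0.269,0],-23],[[-0.611,-0.269,0],-23],[[-0.611,-0.269,0],-23],[[-0.611,-0.269,0],-23],[[-0.611,-0.269,0],-23],[[-0.611,-0.269,0],-23],[[-0.611,-0.269,0],-23],[[-0.611,-0.269,0],-23]], "grip": 0, "newtons": 20}}

```text
time: 1.1
tool_pos: [0.5494, 0.1502, 0.2497]
tool_rot: [-0.0, -0.0, 1.0, 0.0]
contact_force: [-0.2, 0.8, -0.3]
gripper_width: 0.0
gripper_force: 0.0
```

{"name": "play_rows", "arguments": {"steps": [[[-0.116,-0.124,0],0],[[-0.116,-0.124,0],0],[[-0.116,-0.124,0],0],[[-0.116,-0.124,0],0],[[-0.116,-0.124,0.03],0],[[-0.116,-0.124,0.06],0],[[-0.116,-0.124,0.09],0],[[-0.116,-0.124,0.12],0],[[-0.116,-0.124,0.12],0],[[-0.116,-0.124,0.12],0]]}}

```text
time: 1.93
tool_pos: [0.6641, 0.0281, 0.1292]
tool_rot: [-0.002, -0.0, 1.0, 0.0]
contact_force: [0.2, -0.9, 1.3]
gripper_width: 0.0001
gripper_force: 0.0
```

```bash
python3 - <<'E'
from bench import bot, vision
from h import *
import pickle
s=bot.get_state(); print(s['time'],s['tool_pos'],s['tool_rot'],s['q'],s['contact_force'])
d={n:vision.camera(n) for n in("scene","top","wrist")}
pickle.dump(d,open('c2.pkl','wb'))
P=s['tool_pos']-np.array([0,0,.019])
print(proj(d['scene'],P),proj(d['wrist'],P),d['wrist']['pose'])
im=d['scene']['image'][130:270,190:350]
w=d['wrist']['image']
a=cv2.resize(im,None,fx=4,fy=4,interpolation=cv2.INTER_CUBIC)
cv2.imwrite('pics/s2.png',a); cv2.imwrite('pics/w2.png',w)
E
```

```text
1.9333 [0.6641 0.0281 0.1292] [-0.0015 -0.0003  1.      0.0002] [-0.1353  0.6781  1.1231 -0.      1.3435 -1.7067] [ 0.2095 -0.8636  1.2962]
[285.4306 231.7408] [281.5015 264.6378] [[-0.001   0.9531  0.3028  0.5873]
 [ 1.      0.0012 -0.0005  0.0284]
 [-0.0008  0.3028 -0.9531  0.2557]
 [ 0.      0.      0.      1.    ]]
```

View pics/s2.png

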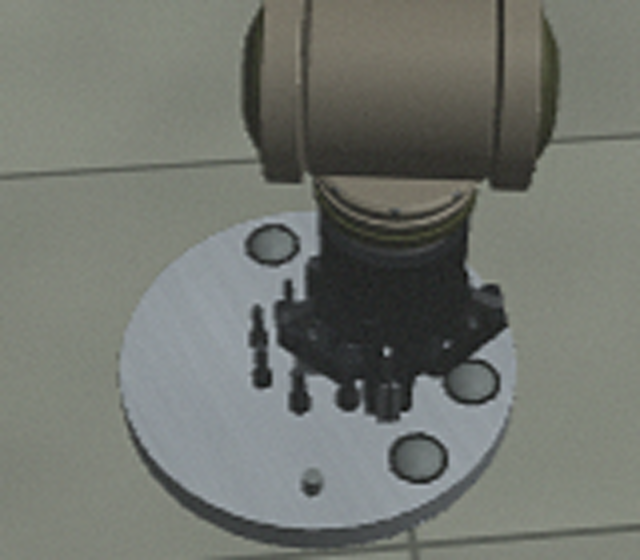

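View pics/w2.png

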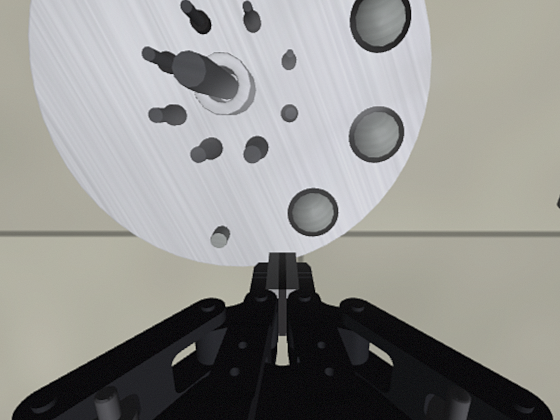

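The scene crop shows the shut fingertips at full-frame (287,234), close to the predicted (285,232). The linkage knuckles stick out about ±57 mm along the tool's y. The wrist view shows peg and studs with the tips between them at (283,255). I'll turn the tool so its y axis follows the tangent. That keeps the knuckles off the bits, puts the camera outside the disc, and makes every stroke call the same in tool axes.

{"name": "play_rows", "arguments": {"steps": [[[-0.009,-0.009,0],7],[[-0.009,-0.009,0],14],[[-0.009,-0.009,0],21],[[-0.009,-0.009,0],28],[[-0.009,-0.009,0],35],[[-0.009,-0.009,0],42],[[-0.009,-0.009,0],49],[[-0.009,-0.009,0],56],[[-0.009,-0.009,0],63],[[-0.009,-0.009,0],70],[[-0.009,-0.009,0],77],[[-0.009,-0.009,0],84]]}}

```text
time: 3.08
tool_pos: [0.6741, 0.0191, 0.1324]
tool_rot: [0.001, 0.671, 0.741, 0.001]
contact_force: [0.2, -1.1, 0.1]
gripper_width: 0.0002
gripper_force: 0.0
```

{"name": "play_rows", "arguments": {"steps": [[[0,0,0],7],[[0,0,0],14],[[0,0,0],21],[[0,0,0],28],[[0,0,0],35],[[0,0,0],42],[[0,0,0],49],[[0,0,0],56],[[0,0,0],63],[[0,0,0],70],[[0,0,0],77],[[0,0,0],82.6]]}}

```text
time: 4.08
tool_pos: [0.6742, 0.0192, 0.1324]
tool_rot: [0.0, 0.993, 0.114, 0.002]
contact_force: [-0.3, 0.6, 0.7]
gripper_width: -0.0002
gripper_force: 0.0
```

{"name": "play_rows", "arguments": {"steps": [[[0,0,0],0],[[0,0,0],0],[[0,0,0],0]]}}

```text
time: 4.33
tool_pos: [0.6738, 0.0191, 0.1311]
tool_rot: [0.0, 0.993, 0.118, 0.001]
contact_force: [0.6, 0.1, 0.5]
gripper_width: -0.0001
gripper_force: 0.0
```

```bash
cat > st.py <<'E'
from bench import bot, vision
from h import *
from scipy.spatial.transform import Rotation as R
s=bot.get_state(); w=s['tool_rot']; r=R.from_quat(np.r_[w[1:],w[0]]).as_matrix()
C=np.array([.5754,-.0043]); p=s['tool_pos']; q=p[:2]-C
print('t',s['time'],'pos',p,'r',np.hypot(*q),'ang',np.degrees(np.arctan2(q[1],q[0]))-113.4,'yaw',np.degrees(np.arctan2(r[1,0],r[0,0]))-113.4,'toolz',r[:,2])
print('q',s['q'],'F',s['contact_force'])
a=np.radians(13.4); T=np.r_[C+.1*np.array([np.cos(a),np.sin(a)]),.068]
print('to start, tool axes',r.T@(T-p))
E
python3 st.py; python3 - <<'E'
import pickle; from h import *
# fit centre+yaw from all studs, r=.1
from scipy.optimize import least_squares as L
S=np.array([[.6574,.0515],[.6034,.0915],[.5359,.0879],[.4842,.0414],[.478,-.0263]]);T=np.array([[.6587,.0486],[.6047,.0897],[.5352,.0867],[.4855,.0392],[.478,-.0283]])
b=np.radians(np.arange(-80,81,40))
for X in(S,T,(S+T)/2):
    o=L(lambda v:(np.c_[v[0]+.1*np.cos(b+v[2]),v[1]+.1*np.sin(b+v[2])]-X).ravel(),[.575,-.004,1.98]); print(o.x[:2],np.degrees(o.x[2]),np.abs(o.fun).max())
E
```

```text
t 4.3333 pos [0.6738 0.0191 0.1311] r 0.10112118956069042 ang -100.00101370613041 yaw -99.795496255942 toolz [ 0.0016 -0.0002 -1.    ]
q [-0.1468  0.6903  1.0921 -0.      1.3576  1.1865] F [0.5511 0.1331 0.5351]
to start, tool axes [-0.0012 -0.      0.0631]
[ 0.5745 -0.0037] 113.2586179906946 0.001015687542260335
[ 0.575  -0.0058] 113.07674343903814 0.0005986543044665948
[ 0.5748 -0.0048] 113.16744771418693 0.0006731832727862042
```

{"name": "play_rows", "arguments": {"steps": [[[-0.0015,0,0.012],0],[[-0.0015,0,0.024],0],[[-0.0015,0,0.036],0],[[-0.0015,0,0.045],0],[[-0.0015,0,0.045],0],[[-0.0015,0,0.045],0],[[-0.0015,0,0.045],0]]}}

```text
time: 4.92
tool_pos: [0.6724, 0.0187, 0.0859]
tool_rot: [0.0, 0.993, 0.117, 0.001]
contact_force: [-0.1, 0.2, 0.2]
gripper_width: 0.0001
gripper_force: 0.0
```

```bash
sed -i 's/C=np.array.*; p=/C=np.array([.575,-.0047]); p=/; s/113\.4/113.2/g; s/13\.4/13.2/' st.py; sed -i 's/^a=.*/a=np.radians(13.2); T=np.r_[C+.1*np.array([np.cos(a),np.sin(a)]),.068]/' st.py
python3 - <<'E'
from bench import bot, vision
from h import *
z=[];f=[]
for i in range(12):
    vision.camera('wrist'); s=bot.get_state(); z.append(s['tool_pos']); f.append(s['contact_force'])
z=np.array(z);print(z.mean(0),z.std(0)); f=np.array(f);print(f.mean(0),f.std(0))
c=vision.camera('scene'); cv2.imwrite('pics/s3.png',cv2.resize(c['image'][180:280,200:340],None,fx=5,fy=5,interpolation=cv2.INTER_CUBIC))
P=z.mean(0)-[0,0,.019]; print((proj(c,P)-[200,180])*5, (proj(c,P-[0,0,.021])-[200,180])*5)
E
python3 st.py
```

```text
[0.6722 0.0188 0.0854] [0.0001 0.     0.0003]
[0.1463 0.0648 0.1692] [0.5244 0.3928 0.4618]
[407.4133 326.6433] [406.7726 350.2677]
t 5.5667 pos [0.672  0.0188 0.085 ] r 0.09982158461697181 ang -99.60598446647356 yaw -99.7660309497058 toolz [-0.  0. -1.]
q [-0.1478  0.7332  1.1484  0.      1.26    1.1886] F [ 1.2234 -0.7533  0.06  ]
to start, tool axes [0.0002 0.0007 0.017 ]
```

View pics/s3.png

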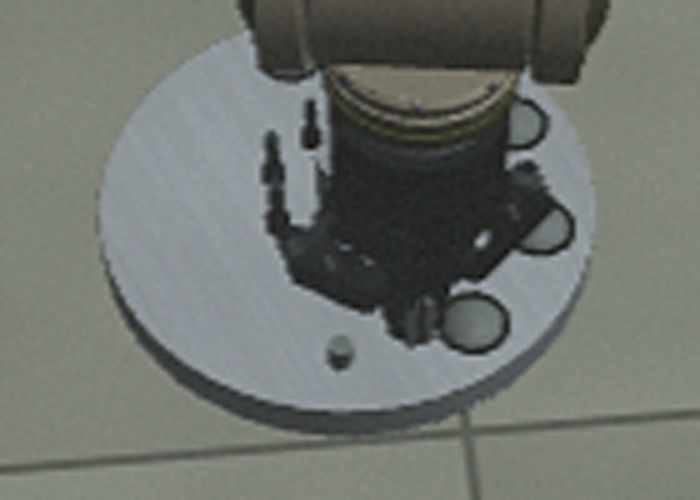

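The scene crop shows the tips at (412,335), between the peg (340,350) and stud 0 (475,322), and clear of both. The settled TCP z is 0.085. I'll descend 17 mm, so the tips sit 3.5 mm below crown level, and start the stroke.

{"name": "play_rows", "arguments": {"steps": [[[0,0,0.005],0],[[0,0,0.01],0],[[0,0,0.014],0],[[0,0,0.017],0],[[0,0,0.017],0],[[0,0,0.017],0],[[0,0,0.017],0]]}}

```text
time: 6.15
tool_pos: [0.6721, 0.0188, 0.0682]
tool_rot: [0.0, 0.993, 0.117, 0.0]
contact_force: [-0.4, -0.4, -0.3]
gripper_width: -0.0002
gripper_force: 0.0
```

{"name": "play_rows", "arguments": {"steps": [[[-0.0001,-0.0035,0],-2],[[-0.0002,-0.007,0],-4],[[-0.0005,-0.0105,0],-6],[[-0.001,-0.0139,0],-8],[[-0.0015,-0.0174,0],-10],[[-0.0022,-0.0208,0],-12],[[-0.003,-0.0242,0],-14],[[-0.0039,-0.0276,0],-16],[[-0.0049,-0.0309,0],-18],[[-0.006,-0.0342,0],-20]]}}

```text
time: 6.98
tool_pos: [0.6591, 0.0503, 0.0692]
tool_rot: [0.001, 0.958, 0.288, 0.001]
contact_force: [1.3, -1.6, 3.1]
gripper_width: -0.0002
gripper_force: 1.6
```

```bash
python3 st.py
```

```text
t 6.9833 pos [0.6591 0.0503 0.0692] r 0.10046454991547983 ang -80.02807966178213 yaw -79.67612126197247 toolz [ 0.0031 -0.001  -1.    ]
q [-0.1024  0.732   1.2045 -0.0007  1.2019  0.8836] F [ 1.3057 -1.6165  3.086 ]
to start, tool axes [-0.0067  0.0341  0.0012]
```

Stud 0 is dipped by about 2–2.5 mm at 3 N, on radius and on angle. I'll go 1 mm deeper while still on it and carry on.

{"name": "play_rows", "arguments": {"steps": [[[-0.0001,-0.0035,0.001],-2],[[-0.0002,-0.007,0.001],-4],[[-0.0005,-0.0105,0.001],-6],[[-0.001,-0.0139,0.001],-8],[[-0.0015,-0.0174,0.001],-10],[[-0.0022,-0.0208,0.001],-12],[[-0.003,-0.0242,0.001],-14],[[-0.0039,-0.0276,0.001],-16],[[-0.0049,-0.0309,0.001],-18],[[-0.006,-0.0342,0.001],-20]]}}

```text
time: 7.82
tool_pos: [0.6344, 0.076, 0.0674]
tool_rot: [0.0, 0.893, 0.45, 0.0]
contact_force: [0.3, -0.1, 0.1]
gripper_width: 0.0001
gripper_force: 0.0
```

```bash
python3 st.py
```

```text
t 7.8167 pos [0.6344 0.076  0.0674] r 0.10022035055879422 ang -59.56943455215485 yaw -59.66728525868314 toolz [ 0.0007 -0.     -1.    ]
q [-0.0657  0.7022  1.2772  0.      1.1614  0.5707] F [ 0.279  -0.1034  0.0832]
to start, tool axes [-0.024   0.0649 -0.0006]
```

{"name": "play_rows", "arguments": {"steps": [[[-0.0001,-0.0035,0],-2],[[-0.0002,-0.007,0],-4],[[-0.0005,-0.0105,0],-6],[[-0.001,-0.0139,0],-8],[[-0.0015,-0.0174,0],-10],[[-0.0022,-0.0208,0],-12],[[-0.003,-0.0242,0],-14],[[-0.0039,-0.0276,0],-16],[[-0.0049,-0.0309,0],-18],[[-0.006,-0.0342,0],-20]]}}

```text
time: 8.65
tool_pos: [0.6046, 0.0912, 0.0684]
tool_rot: [0.002, 0.801, 0.599, 0.002]
contact_force: [2.2, -0.3, 4.6]
gripper_width: -0.0002
gripper_force: 1.8
```

```bash
python3 st.py
```

```text
t 8.65 pos [0.6046 0.0912 0.0684] r 0.10041813280974123 ang -40.3694557481634 yaw -39.67323656677935 toolz [ 0.0045 -0.0004 -1.    ]
q [-0.0435  0.6605  1.3667 -0.0003  1.1099  0.2441] F [ 2.2    -0.2927  4.61  ]
to start, tool axes [-0.0509  0.0857  0.0007]
```

Stud 1 gives 4.6 N, about 3 mm of dip, and the force dropped to zero in the gap before it. Continuing to the gap, then stud 2.

{"name": "play_rows", "arguments": {"steps": [[[-0.0001,-0.0035,0],-2],[[-0.0002,-0.007,0],-4],[[-0.0005,-0.0105,0],-6],[[-0.001,-0.0139,0],-8],[[-0.0015,-0.0174,0],-10],[[-0.0022,-0.0208,0],-12],[[-0.003,-0.0242,0],-14],[[-0.0039,-0.0276,0],-16],[[-0.0049,-0.0309,0],-18],[[-0.006,-0.0342,0],-20]]}}

```text
time: 9.48
tool_pos: [0.5689, 0.0955, 0.0674]
tool_rot: [0.0, 0.685, 0.729, 0.0]
contact_force: [-0.1, 0.7, 0.2]
gripper_width: -0.0001
gripper_force: 0.0
```

```bash
python3 st.py
```

```text
t 9.4833 pos [0.5689 0.0955 0.0674] r 0.10034829496317711 ang -19.712043239054807 yaw -19.66076903481114 toolz [ 0.0009 -0.0001 -1.    ]
q [-0.0389  0.6153  1.4706 -0.      1.0548 -0.1006] F [-0.1112  0.7487  0.2384]
to start, tool axes [-0.0836  0.0985 -0.0005]
```

{"name": "play_rows", "arguments": {"steps": [[[-0.0001,-0.0035,0],-2],[[-0.0002,-0.007,0],-4],[[-0.0005,-0.0105,0],-6],[[-0.001,-0.0139,0],-8],[[-0.0015,-0.0174,0],-10],[[-0.0022,-0.0208,0],-12],[[-0.003,-0.0242,0],-14],[[-0.0039,-0.0276,0],-16],[[-0.0049,-0.0309,0],-18],[[-0.006,-0.0342,0],-20]]}}

```text
time: 10.32
tool_pos: [0.5364, 0.0874, 0.0682]
tool_rot: [0.002, 0.548, 0.836, 0.001]
contact_force: [2.4, 0.7, 3.8]
gripper_width: 0.0001
gripper_force: 1.9
```

```bash
python3 st.py
```

```text
t 10.3167 pos [0.5364 0.0874 0.0682] r 0.09991400036066123 ang -0.45195081791960945 yaw 0.33284744883773953 toolz [ 0.0044  0.0001 -1.    ]
q [-0.0565  0.5688  1.5703  0.0004  0.9981 -0.4674] F [2.4228 0.7048 3.7728]
to start, tool axes [-0.1178  0.097   0.0008]
```

Stud 2 dipped (3.8 N) and the path is within 1 mm. On to stud 3.

{"name": "play_rows", "arguments": {"steps": [[[-0.0001,-0.0035,0],-2],[[-0.0002,-0.007,0],-4],[[-0.0005,-0.0105,0],-6],[[-0.001,-0.0139,0],-8],[[-0.0015,-0.0174,0],-10],[[-0.0022,-0.0208,0],-12],[[-0.003,-0.0242,0],-14],[[-0.0039,-0.0276,0],-16],[[-0.0049,-0.0309,0],-18],[[-0.006,-0.0342,0],-20]]}}

```text
time: 11.15
tool_pos: [0.5062, 0.0682, 0.0674]
tool_rot: [0.0, 0.394, 0.919, 0.0]
contact_force: [0.1, -0.9, -0.3]
gripper_width: 0.0001
gripper_force: 0.0
```

```bash
python3 st.py
```

```text
t 11.15 pos [0.5062 0.0682 0.0674] r 0.1002289099601382 ang 20.1475694543323 yaw 20.338562199725843 toolz [ 0.001  -0.0001 -1.    ]
q [-0.0982  0.529   1.6614 -0.      0.9503 -0.8581] F [ 0.0659 -0.8641 -0.3027]
to start, tool axes [-0.1507  0.086  -0.0004]
```

{"name": "play_rows", "arguments": {"steps": [[[-0.0001,-0.0035,0],-2],[[-0.0002,-0.007,0],-4],[[-0.0005,-0.0105,0],-6],[[-0.001,-0.0139,0],-8],[[-0.0015,-0.0174,0],-10],[[-0.0022,-0.0208,0],-12],[[-0.003,-0.0242,0],-14],[[-0.0039,-0.0276,0],-16],[[-0.0049,-0.0309,0],-18],[[-0.006,-0.0342,0],-20]]}}

```text
time: 11.98
tool_pos: [0.4863, 0.0405, 0.068]
tool_rot: [0.002, 0.229, 0.973, 0.0]
contact_force: [1.1, 2.9, 4.4]
gripper_width: -0.0001
gripper_force: 2.0
```

```bash
python3 st.py
```

```text
t 11.9833 pos [0.4863 0.0405 0.068 ] r 0.09957283204047217 ang 39.810053181582916 yaw 40.328975134225104 toolz [ 0.0032  0.0002 -1.    ]
q [-0.1605  0.4987  1.7255  0.0009  0.9143 -1.2698] F [1.0733 2.8775 4.3621]
to start, tool axes [-0.1765  0.0629  0.0005]
```

{"name": "play_rows", "arguments": {"steps": [[[-0.0001,-0.0035,0],-2],[[-0.0002,-0.007,0],-4],[[-0.0005,-0.0105,0],-6],[[-0.001,-0.0139,0],-8],[[-0.0015,-0.0174,0],-10],[[-0.0022,-0.0208,0],-12],[[-0.003,-0.0242,0],-14],[[-0.0039,-0.0276,0],-16],[[-0.0049,-0.0309,0],-18],[[-0.006,-0.0342,0],-20]]}}

```text
time: 12.82
tool_pos: [0.4757, 0.0069, 0.0674]
tool_rot: [0.001, 0.056, 0.998, -0.0]
contact_force: [0.0, -0.1, -0.6]
gripper_width: 0.0002
gripper_force: 0.0
```

```bash
python3 st.py
```

```text
t 12.8167 pos [0.4757 0.0069 0.0674] r 0.0999880109030329 ang 60.12663287862371 yaw 60.33165555438667 toolz [ 0.001  -0.0002 -1.    ]
q [-0.235   0.485   1.758   0.      0.8975 -1.6929] F [ 0.0335 -0.1028 -0.5697]
to start, tool axes [-0.1942  0.0333 -0.0004]
```

{"name": "play_rows", "arguments": {"steps": [[[-0.0001,-0.0035,0],-2],[[-0.0002,-0.007,0],-4],[[-0.0005,-0.0105,0],-6],[[-0.001,-0.0139,0],-8],[[-0.0015,-0.0174,0],-10],[[-0.0022,-0.0208,0],-12],[[-0.003,-0.0242,0],-14],[[-0.0039,-0.0276,0],-16],[[-0.0049,-0.0309,0],-18],[[-0.006,-0.0342,0],-20]]}}

```text
time: 13.65
tool_pos: [0.4777, -0.0273, 0.0677]
tool_rot: [0.001, -0.118, 0.993, 0.0]
contact_force: [-1.8, 3.3, 4.8]
gripper_width: 0.0001
gripper_force: 2.2
```

```bash
python3 st.py
```

```text
t 13.65 pos [ 0.4777 -0.0273  0.0677] r 0.09985730893486189 ang -280.09116433037644 yaw -279.6687193685243 toolz [ 0.0011  0.0004 -1.    ]
q [-0.3056  0.488   1.7502  0.0008  0.9025 -2.1131] F [-1.8314  3.3484  4.8304]
to start, tool axes [-0.1999 -0.0013 -0.0001]
```

Stud 4 dipped (4.8 N). Next I'll run past it onto bare rim and then lift straight up.

{"name": "play_rows", "arguments": {"steps": [[[-0.0001,-0.0035,0],-2],[[-0.0002,-0.007,0],-4],[[-0.0005,-0.0105,0],-6],[[-0.001,-0.0139,0],-8],[[-0.0015,-0.0174,0],-10],[[-0.0022,-0.0208,0],-12],[[-0.003,-0.0242,0],-14],[[-0.0039,-0.0276,0],-16],[[-0.0049,-0.0309,0],-18],[[-0.006,-0.0342,0],-20]]}}

```text
time: 14.48
tool_pos: [0.4916, -0.0596, 0.0674]
tool_rot: [0.0, -0.288, 0.957, -0.0]
contact_force: [-0.2, -0.4, -0.3]
gripper_width: 0.0003
gripper_force: 0.0
```

{"name": "play_rows", "arguments": {"steps": [[[0,0,-0.01],0],[[0,0,-0.025],0],[[0,0,-0.045],0],[[0,0,-0.07],0],[[0,0,-0.095],0],[[0,0,-0.12],0],[[0,0,-0.14],0],[[0,0,-0.155],0],[[0,0,-0.16],0],[[0,0,-0.16],0],[[0,0,-0.16],0]]}}

```text
time: 15.4
tool_pos: [0.491, -0.0593, 0.2264]
tool_rot: [-0.0, -0.288, 0.958, 0.0]
contact_force: [-0.1, -0.2, -1.1]
gripper_width: -0.0
gripper_force: 0.0
```

```bash
python3 st.py; python3 - <<'E'
from h import *; from bench import vision
a=vision.camera('top')['image'];b=vision.camera('scene')['image']
cv2.imwrite('pics/end.png',np.hstack([cv2.resize(a[150:300,100:340],(400,250)),cv2.resize(b[160:280,180:372],(400,250))]))
E
```

```text
t 15.4 pos [ 0.491  -0.0593  0.2264] r 0.10016877908067548 ang -260.1757359359735 yaw -259.7673977504594 toolz [-0.0007  0.0002 -1.    ]
q [-0.36    0.3042  1.4874 -0.      1.3508 -2.5143] F [-0.0814 -0.1833 -1.1229]
to start, tool axes [-0.1941 -0.0354  0.1583]
```

View pics/end.png

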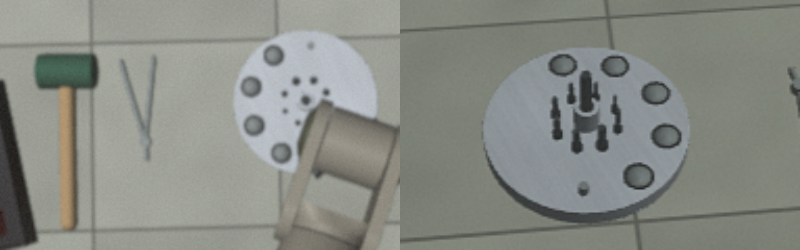

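The final view shows all five studs up (scene side, around (563,65) to (638,176)), the punch standing at (586,90), and the mallet and compass where they were. The hand is well above the rack.

```bash
python3 -c "
from bench import bot
print(bot.finish_job())"
```

```text
the job is handed in; nothing more can be done
None
```

I stroked all five studs in order, starting next to the stop peg. Each pushed back with about 3–5 N (roughly 2–3 mm of dip by my estimate, none bottomed), the force fell to about zero after each one, and all five stood up again at the end. Nothing else looked disturbed, the hand finished clear at about 15 s, and the job is handed in.

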